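Press the cap home and seat the batten on its hidden pin

ROBOT

A 6-joint arm with a two-finger parallel gripper is mounted at the origin on the work surface. World frame = base frame: x ahead of the robot, y to its left, z up, the work surface at z = 0. Lengths are in m, angles in rad, forces in N, time in s.
With the tool pointing down it reaches from about 0.225 to 0.875 m from the base axis. Payload 3.4 kg.
Tool frame: the origin (TCP) lies between the finger pads; the fingertips stand 8 mm ahead of it and the grasp point (between the pads) lies 11 mm behind it; z points along the fingers, y is the line along which they close (so a half turn about z gives the same grasp; the last joint's range is limited). The gripper opens to 85 mm and grips with 20 to 120 N. Pads are 22 mm wide; open, the fingers measure 114 mm over their backs; the gripper's body (76 mm by 85 mm) begins 54 mm behind the grasp point. The pads swing forward as they close: fully open they stand 13 mm farther back than shut.
Start: joints at [0.987, 0.276, 1.505, -0, 1.361, -0.121], TCP at [0.257, 0.515, 0.217] pointing down, gripper open.
Joint ranges: [-2.89, 2.89], [-0.75, 2.08], [0.22, 2.7], [-1.18, 4.32], [0.11, 2.71], [-2.7, 2.7]. Speed limits (rad/s): [2.57, 2.57, 3.14, 3.14, 3.14, 3.14].

INTERFACE

Orientations are given as a unit quaternion [w, x, y, z].
In Python, from rig import manip gives the robot as it stands.
- The arm moves only by the tool move_arm, never from a script. Its argument "deltas" is a list that holds one entry, the list of rows, each a list of 5 numbers: the shift along the tool's x, y, z normalised to -1 to 1, where 1 is 80 cm, then the turn about the tool's z normalised to -1 to 1, where 1 is 120 degrees, then the closure, from -1 (fully open) to 1 (shut). In form: [[[tx, ty, tz, twist, grip], ...]]. A call has 1 to 12 rows; each row is the pose to reach, as a shift and turn from the pose commanded when the call began, along the tool's axes at that moment; what a row does not reach only later rows make up. A row lasts 1/10 s, in which the tool goes at most 50 mm and 8.59 degrees, less where a joint would pass 70% of its speed; a pose out of reach is approached as far as the arm can. A call with a number of a shift or a turn outside -1 to 1 is refused whole. A call with a gripper value outside its range is refused whole. The fingers move at their own pace and stop on an object; "squeeze" is the grip in N (left out, the last holds). Time passes only in rows, so rows that repeat a pose let the fingers close. It gives the time, the measured TCP pose, the force, the opening and the grip force at its end, in the units of the state.
- manip.get_state(): the state, without advancing time (a new reading comes with each control period).
- manip.get_image(name): name is "scene" or "top"; returns the picture (400x640x3 uint8, red, green, blue); there is no depth.
- manip.camera_params(name): a dict with "fx", "fy", "cx", "cy" (pixels), "R" (3x3) and "t" (3): a world point X has camera coordinates R X + t. Camera axes: x right, y down, z forward; pixel columns grow to the right and rows downward; lengths in m; the calibration is good to about 2 mm. A picture is of the moment at which its call begins. camera_params takes no time and is no camera call.
- manip.sign_off(): hands the job in; it is judged then, once.
The state is a dict: "clock": time; "qpos": joint angles; "qd": joint speeds; "effort": joint torques, N m; "position": TCP position; "ee_rot": TCP orientation; "contact_force": force on the tool from outside, world axes, zero at the start; "moment": the same for the moment, N m; "width": finger opening in m; "gripper_force": force on a finger pad.
Only numpy, scipy, OpenCV 4.12 (cv2) and the standard library are available. Lean on these libraries where they do the work, as an engineer would, in place of code of your own. Each camera call takes 0.05 s, during which the arm holds its last target. There are 200 camera calls.

TASK

The wooden batten lying in the blue bench press still has its brass cap standing proud: pull the press's ball-ended lever down until the cap is fully home, then ease the lever slowly back up to its rest without letting it fly, and take the batten out. Slide the batten, cap upwards, over the short brass pin on the dark display board until it drops on and lies flat and square across the board as the opposite of the batten already fitted there, its long end pointing the same way as that one's. Then press it down with about a kilo's push and finish while still pressing, leaving everything else on the table undisturbed.

Things in the scene. Friction and masses are not known exactly. Their poses are not given: they have to be found in the camera images.
- press: Blue cast bench press fixed to the table, foot 225 x 115 mm, 0.30 m tall. Origin: on the table under the ram axis. Its throat opens to its -x; column at +x, 85 mm from the ram axis. The foot reaches 75 mm in front of that axis. Head: 64 mm wide, z 155 to 250 mm, front face 37 mm (bolt heads 41) ahead of the axis. The lever swings in the plane y = -105 mm.
- lever_pivot (a point): Centre of the lever's pivot: x +22, y -105, z 205 mm in the press frame.
- ball (a point): Centre of the black ball (34 mm across) at the end of the lever, 190 mm from the pivot; a 12 mm round steel rod joins it to the pivot. It moves on an arc in the press's x-z plane; at rest it is in front of the pivot (press -x) and 40 degrees (0.70 rad) above it, about 327 mm above the table.
- lever (a joint): Lever angle, rad: 0 at rest (up), grows as the ball is pulled down (ball's elevation from the pivot = 0.70 - value). Ram goes down 24 mm per rad, meets the cap at 0.78 to 0.85, has it home at 0.95 to 1.0; goes no farther. Spring return: about 2 N at the ball near rest, 5 N at the bottom, 4 N more while the cap goes in; let go in mid stroke it flies up at over 2.4 rad/s.
- batten: Loose wooden batten 140 x 44 x 14 mm, 0.07 to 0.14 kg, flat on the anvil at the start, long end sticking out of the throat (press -x). Origin: on the underside at its hole's axis; z up, +x towards its short end (30 mm beyond the hole); the long end reaches x = -110 mm. The hole, 12.5 mm across, is open below only (9 mm deep); the brass cap covers it above.
- batten_hole (a point): Centre of the hole's mouth on the batten's underside (the batten's origin).
- batten_tail (a point): Point in the middle of the batten's long end, 92 mm from the hole axis (x = -92) and 18 mm from the end, at half thickness (7 mm above the underside): free on both sides (width 44 mm there) to be grasped from above.
- cap (a joint): How far the brass cap has been pressed in, in m: 0 to 0.0015 at the start (up to 4 mm proud), 0.004 when home. Tight fit: takes 35 N, stays where it is pressed.
- cap_top (a point): Centre of the brass cap's flat top (20 mm across) on the batten, over the hole axis; 17 mm above the batten's underside when home.
- mount: Dark display board 190 (x) x 310 (y) x 22 mm, fixed to the table. Origin: centre of its underside. Pale linen in the middle; a fitted batten (same size, brass cap) along x near the -y end, hole at x +50, y -115 mm, long end to -x; bare brass pin near the +y end. The new batten goes on the pin, axes parallel to the board's, long end to the board's -x.
- pin_foot (a point): Foot of the brass pin on the board's top: x +50, y +115, z 22 mm in the board's frame. The seated batten's hole mouth is here.
- pin_tip (a point): Top of the brass pin, 8 mm above the board; the pin is 10 mm thick with a bevelled top.
- pebble: Loose grey pebble, 40 mm across, 21 mm high, lying on the linen of the board. Leave alone. Origin: on its underside, about its middle.
- glue: Loose white glue bottle with a blue cap, 54 mm across, 150 mm tall. Leave alone. Origin: centre of the underside.
- jar: Loose green glass jar with brushes, 72 mm across, about 200 mm tall with the brushes. Leave alone. Origin: on its underside, about its middle.
- spool: Loose thread spool, 38 mm across, 48 mm tall, standing. Leave alone. Origin: on its underside, about its middle.
- sander: Loose cork sanding block 66 x 112 x 34 mm. Leave alone. Origin: on its underside, about its middle.
- scissors: Loose scissors lying flat, about 190 mm long, 12 mm thick. Leave alone. Origin: on its underside, about its middle.
- driftwood: Loose driftwood twig lying flat, about 155 mm long, 18 mm thick. Leave alone. Origin: on its underside, about its middle.
- anvil_top (a point): On the press, centre of the top of the round steel anvil disc (110 mm across), 50 mm above the table. The square ram (20 mm) hangs over it, its lower face 40 mm above this point with the lever at rest: 23 mm over a cap that is home.
Not all that is in view belongs to the job. What is shaped like the batten but orange or turquoise is not meant.

How it is judged:
On the way, in this order (a step that is already met when the one before it is completed fails the run):
1. the lever has been pulled down and the cap is home in the batten, on the anvil (value of joint cap above 0.0034 m and value of joint lever above 0.85 rad and distance between batten_hole and press below 0.07 m), for 0.1 s.
2. the lever is back at its rest (value of joint lever below 0.1 rad), for 0.1 s.
3. the batten has dropped over the pin (horizontal distance between batten_hole and pin_foot below 0.004 m and z of batten_hole in the frame of pin_foot below 0.003 m), for 0.1 s.
At the end, for the whole second after the job is handed in: Cap home (0.6 mm); lever at rest (0.1 rad); batten over the pin (4 mm), flat on the board (2 mm, 0.035 rad), parallel to the board's x axis (0.12 rad), long end towards its -x; gripper still pressing it, over 4 N between batten and board, through the last second (value of joint cap above 0.0034 m and value of joint lever below 0.1 rad and horizontal distance between batten_hole and pin_foot below 0.004 m and z of batten_hole in the frame of pin_foot between -0.002 and 0.002 m and angle between batten's own z axis and vertical below 0.035 rad and angle between the x axis of batten and the x axis of mount, either way round below 0.12 rad and x of batten_tail in the frame of mount below -0.02 m and contact force between batten and mount above 4 N and contact force between the fingers and batten above 3 N); the arm keeps its last pose, push and grip.
It fails at once if the lever flew back: it returned faster than 2.4 rad/s (velocity of joint lever below -2.4 rad/s).
It fails at once if a bystander was disturbed (moved more than 20 mm) (distance of any of pebble, glue, jar, spool, sander, scissors, driftwood from where it was at the start of the episode above 0.02 m).
It also fails if it takes over 64 s, if anything falls off the work surface, if the arm or the gripper's body presses on something with over 40 N, if the wrist force passes 120 N, or if a joint passes its speed limit or range.

## Working session

There is one attempt and no reset: what is moved stays moved. The work goes in short steps, Python scripts to look and compute and a tool call to move; the robot and the scene stay as the last step left them, time stands still between calls to the robot, and variables do not carry over. Pictures are saved under pics/ and viewed, at most 10 in all, crops included, and the job is handed in when it is done.

Besides the shell and the picture viewer there is one more tool, called after "Emit:" by a JSON object that holds its "fn" and its "kwargs". move_arm: Moves the arm, as the interface text tells. Scaled input: -1 to 1 covers 80 cm each way for a shift and 120 degrees each way for a turn. Its arguments: {"type":"object","properties":{"deltas":{"type":"array","items":{"type":"array","items":{"type":"array","items":{"type":"number","minimum":-1,"maximum":1}}}},"squeeze":{"type":"number"}},"required":["deltas"]}

```bash
mkdir -p pics
python3 - <<'E'
from rig import manip
import cv2
s=manip.get_state(); print({k:s[k] for k in("clock","position","ee_rot","width","contact_force")})
for n in("scene","top"):
    cv2.imwrite(f"pics/{n}0.png",cv2.cvtColor(manip.get_image(n),cv2.COLOR_RGB2BGR)); p=manip.camera_params(n); print(n,p)
E
```

```text
{'clock': 0.0, 'position': array([0.2564167 , 0.51403833, 0.21624762]), 'ee_rot': array([-3.10425234e-04,  2.29363905e-01,  9.73340320e-01, -8.50585384e-04]), 'width': 0.0853786065715193, 'contact_force': array([-0.18637411, -0.48933184, -0.34088622])}
scene {'fx': 394.7536374689018, 'fy': 394.7536374689018, 'cx': 309.1159202901523, 'cy': 199.27164793451908, 'R': array([[ 0.4607877 ,  0.88748192, -0.00710889],
       [ 0.728698  , -0.38289396, -0.56779524],
       [-0.50662996,  0.25645283, -0.82313913]]), 't': array([-0.27808743, -0.22214139,  1.67172014])}
top {'fx': 396.0688263274571, 'fy': 396.0688263274571, 'cx': 318.36797590560275, 'cy': 196.61722061057037, 'R': array([[ 0.0205847 , -0.99971019,  0.01248217],
       [-0.99596809, -0.02159479, -0.08707021],
       [ 0.08731453, -0.01063953, -0.99612398]]), 't': array([0.03532194, 0.51899463, 1.41300402])}
```

View pics/scene0.png

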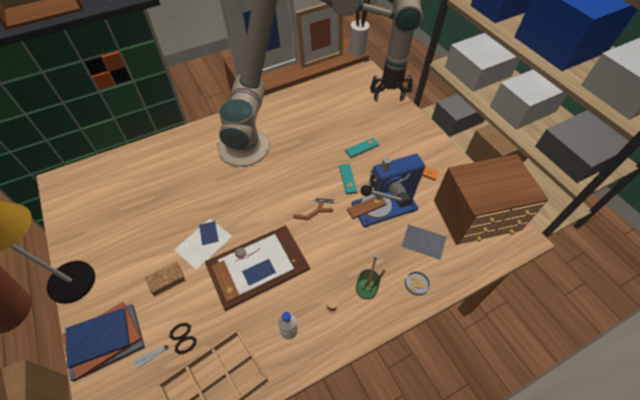

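View pics/top0.png

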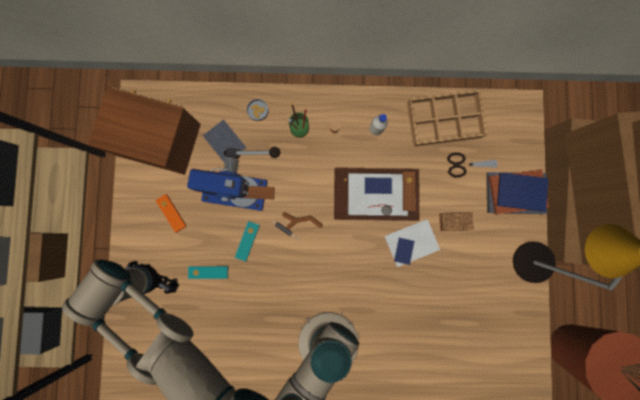

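The top view shows three batten-shaped candidates. The wooden one in the blue press is at (258,193), the turquoise ones are at (247,241) and (208,272), and an orange one is at (171,213). Only the wooden one fits, because it lies in the press throat. The ball is at (274,152), and the board spans (334–419, 168–220). I'll confirm with one enlarged crop.

Run:
```python
import cv2,numpy as np
t=cv2.imread("pics/top0.png");s=cv2.imread("pics/scene0.png")
r=lambda im,x,y,w,h:cv2.resize(im[y:y+h,x:x+w],(400,300),interpolation=cv2.INTER_CUBIC)
o=np.vstack([np.hstack([r(t,185,135,100,75+5),r(t,328,155,100,75)]),np.hstack([r(s,340,150,100,75),r(s,205,225,108,81)])])
cv2.imwrite("pics/crop0.png",o)
```

```text
(no output)
```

View pics/crop0.png

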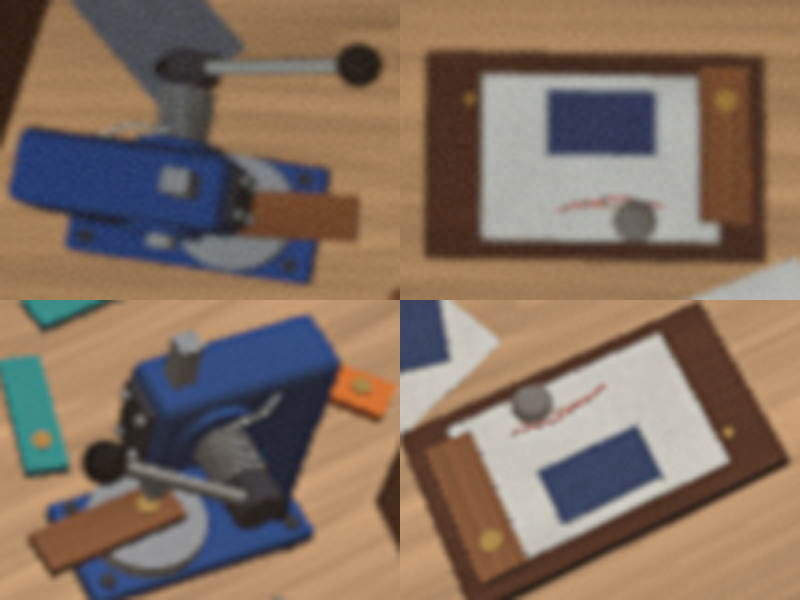

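The crop confirms it: the brown wooden batten lies in the press under the ram, with its cap at scene (377,201). The bare pin is at top (345,180) and scene (294,261). The fitted batten's cap is at top (409.5,180), and its long end points towards the robot. Next I'll fit the poses.

```bash
cat > h.py <<'E'
import numpy as np
from scipy.optimize import least_squares
from rig import manip
C={n:manip.camera_params(n) for n in("scene","top")}
def proj(n,X):
    p=C[n];c=np.asarray(X)@p["R"].T+p["t"]
    return np.stack([p["fx"]*c[...,0]/c[...,2]+p["cx"],p["fy"]*c[...,1]/c[...,2]+p["cy"]],-1)
def place(q,P,z=0):
    c,s=np.cos(q[2]),np.sin(q[2]);P=np.atleast_2d(P)
    return np.c_[q[0]+c*P[:,0]-s*P[:,1],q[1]+s*P[:,0]+c*P[:,1],P[:,2]+z]
def fit(obs,q0,z=0):
    f=lambda q:np.concatenate([(proj(n,place(q,P,z))[0]-u) for n,P,u in obs])
    r=least_squares(f,q0,loss="soft_l1");print("fit",np.round(r.x,4),"yaw deg",round(np.degrees(r.x[2]),2));print(np.round(f(r.x).reshape(-1,2),1).tolist());return r.x
E
python3 - <<'E'
from h import *
B=np.array([22-190*np.cos(.7),-105,205+190*np.sin(.7)])/1e3
t,s="top","scene"
fit([(t,B,(274.5,152.3)),(s,B,(366,190.5)),(t,[-.075,-.0575,.02],(267,180.3)),(t,[-.075,.0575,.02],(262.5,210.5)),(s,[-.075,-.0575,.02],(363.7,224.5))],[.4,.25,1.57])
m=[]
for n,l in((t,[(.05,.115,.026,345.2,179.5),(.05,-.115,.038,409.5,180),(.095,.155,.022,334.75,168),(.095,-.155,.022,419,169.25),(-.095,-.155,.022,419,220.5),(-.095,.155,.022,334.75,219.25)]),(s,[(.05,.115,.026,293.6,260.6),(.05,-.115,.038,229.3,289.8),(.095,.155,.022,309.8,268.7),(-.095,.155,.022,286,225.8),(-.095,-.155,.022,205.5,262)])):
    m+=[(n,a[:3],a[3:]) for a in l]
q=fit(m,[.4,-.1,0]);print("pin",place(q,[.05,.115,.022]))
fit([(t,[-.11,-.022,.014],(274.5,187)),(t,[-.11,.022,.014],(274.25,199)),(s,[-.11,.022,.014],(347.5,209.25)),(s,[-.11,-.022,.014],(353.2,218)),(s,[.03,-.022,.014],(386.2,203.7)),(s,[0,0,.02],(377.2,200.7))],[.4,.25,1.57],.05)
E
```

```text
fit [0.528  0.3151 1.4479] yaw deg 82.96
[[-0.5, -0.2], [-0.1, -0.7], [0.2, -0.5], [-0.2, 0.5], [-0.7, 1.6]]
fit [ 0.535  -0.1657  0.002 ] yaw deg 0.12
[[0.2, -0.7], [-0.1, -0.3], [-0.2, -1.5], [0.2, -1.0], [0.4, -0.3], [-1.0, -0.6], [-0.3, 0.1], [-0.2, -0.5], [0.1, -1.8], [-0.5, -1.7], [-1.8, -1.5]]
pin [[ 0.58476078 -0.05060464  0.022     ]]
fit [0.5317 0.3125 1.5319] yaw deg 87.77
[[0.1, -1.2], [-0.5, -0.8], [-0.7, -1.1], [-0.5, -0.4], [0.6, -0.3], [-0.5, 0.2]]
```

```bash
cat >> h.py <<'E'
def st():
    s=manip.get_state();w,x,y,z=s["ee_rot"]
    ty=np.array([2*(x*y-w*z),1-2*(x*x+z*z)]);a=np.arctan2(ty[1],ty[0])
    return s,s["position"],a
def row(T,yaw=None):
    """row numbers to reach world TCP T with tool-y yaw (deg)"""
    s,p,a=st();d=np.array(T)-p;y=np.array([np.cos(a),np.sin(a)]);x=np.array([-y[1],y[0]])
    tw=0 if yaw is None else -((yaw-np.degrees(a)+180)%360-180)/120
    print("T",np.round(T,3),"row",np.round([d[:2]@x/.8,d[:2]@y/.8,-d[2]/.8,tw],4).tolist())
def show():
    s,p,a=st();print(round(s["clock"],2),np.round(p,4),"yaw_y",round(np.degrees(a),2),"F",np.round(s["contact_force"],1),"w",round(s["width"],4),"g",round(s["gripper_force"],1),"q",np.round(s["qpos"],2))
E
python3 - <<'E'
from h import *
show();row([.256,.514,.43]);row([.617,.18,.43],-7);row([.617,.18,.314],-7)
E
```

```text
0.1 [0.2564 0.5141 0.2163] yaw_y 63.48 F [-0.   0.6  0. ] w 0.0854 g 0.0 q [ 0.99  0.28  1.51  0.    1.36 -0.12]
T [0.256 0.514 0.43 ] row [0.0004, -0.0003, -0.2671, 0.0]
T [0.617 0.18  0.43 ] row [-0.5897, -0.1724, -0.2671, 0.5874]
T [0.617 0.18  0.314] row [-0.5897, -0.1724, -0.1221, 0.5874]
```

Emit:
{"fn": "move_arm", "kwargs": {"deltas": [[[0,0,-0.1,0,-1],[0,0,-0.2,0,-1],[0,0,-0.267,0,-1],[-0.06,-0.02,-0.267,0.06,-1],[-0.12,-0.035,-0.267,0.12,-1],[-0.18,-0.053,-0.267,0.18,-1],[-0.24,-0.07,-0.267,0.24,-1],[-0.3,-0.088,-0.267,0.3,-1],[-0.36,-0.105,-0.267,0.36,-1],[-0.42,-0.123,-0.267,0.42,-1],[-0.48,-0.14,-0.267,0.48,-1],[-0.53,-0.155,-0.267,0.54,-1]]], "squeeze": 40}}

```text
clock: 1.3
position: [0.5717, 0.2221, 0.4303]
ee_rot: [-0.0, 0.717, 0.697, -0.0]
contact_force: [-0.3, -0.2, -0.3]
width: 0.0855
gripper_force: 0.0
```

Run:
```python
from h import *
import cv2
show();row([.617,.18,.43],-7);row([.617,.18,.314],-7)
s=cv2.cvtColor(manip.get_image("scene"),cv2.COLOR_RGB2BGR);t=cv2.cvtColor(manip.get_image("top"),cv2.COLOR_RGB2BGR)
r=lambda im,x,y,w,h:cv2.resize(im[y:y+h,x:x+w],(400,400),interpolation=cv2.INTER_CUBIC)
cv2.imwrite("pics/ball.png",np.hstack([r(s,310,100,130,130),r(t,200,100,130,130)]))
```

```text
1.3 [0.5717 0.2221 0.4303] yaw_y -1.62 F [-0.3 -0.2 -0.3] w 0.0855 g 0.0 q [0.26 0.31 0.95 0.   1.88 0.29]
T [0.617 0.18  0.43 ] row [-0.051, 0.058, 0.0004, 0.0448]
T [0.617 0.18  0.314] row [-0.051, 0.058, 0.1454, 0.0448]
```

Emit:
{"fn": "move_arm", "kwargs": {"deltas": [[[-0.051,0.058,0,0.045,-1],[-0.051,0.058,0,0.045,-1],[-0.051,0.058,0,0.045,-1],[-0.051,0.058,0.04,0.045,-1],[-0.051,0.058,0.08,0.045,-1],[-0.051,0.058,0.12,0.045,-1],[-0.051,0.058,0.145,0.045,-1],[-0.051,0.058,0.145,0.045,-1],[-0.051,0.058,0.145,0.045,-1]]]}}

```text
clock: 2.3
position: [0.6153, 0.1831, 0.3156]
ee_rot: [-0.0, 0.747, 0.665, 0.0]
contact_force: [0.2, 0.8, -0.2]
width: 0.0852
gripper_force: 0.0
```

Run:
```python
from h import *
import cv2
show()
s=cv2.cvtColor(manip.get_image("scene"),cv2.COLOR_RGB2BGR);t=cv2.cvtColor(manip.get_image("top"),cv2.COLOR_RGB2BGR)
r=lambda im,x,y,w,h:cv2.resize(im[y:y+h,x:x+w],(400,400),interpolation=cv2.INTER_CUBIC)
cv2.imwrite("pics/ball.png",np.hstack([r(s,310,120,100,100),r(t,220,100,100,100)]))
```

```text
2.3 [0.6153 0.1831 0.3156] yaw_y -6.61 F [ 0.2  0.8 -0.2] w 0.0852 g 0.0 q [0.18 0.35 1.16 0.   1.63 0.3 ]
```

View pics/ball.png

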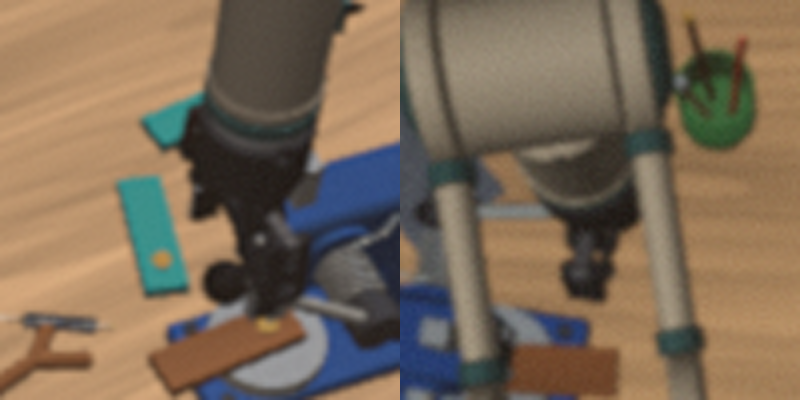

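The ball is at scene (365.5,190.5), between the open fingers, which agrees with the fit. Closing on it.

Emit:
{"fn": "move_arm", "kwargs": {"deltas": [[[0,0,0,0,-0.2],[0,0,0,0,0.2],[0,0,0,0,1],[0,0,0,0,1],[0,0,0,0,1],[0,0,0,0,1],[0,0,0,0,1],[0,0,0,0,1]]], "squeeze": 40}}

```text
clock: 3.2
position: [0.6187, 0.1815, 0.316]
ee_rot: [0.002, 0.748, 0.664, 0.003]
contact_force: [5.2, -0.1, 2.4]
width: 0.0291
gripper_force: 38.8
```

Run:
```python
from h import *
show()
s,p,a=st()
# path of ball relative to rest, along tool x (world +y-ish) and z
f=lambda v:np.array([-(.19*np.cos(.7-v)),.19*np.sin(.7-v)])
press=1.4479; px=np.array([np.cos(press),np.sin(press)]);y=np.array([np.cos(a),np.sin(a)]);x=np.array([-y[1],y[0]])
for v in np.arange(.1,1.06,.1).tolist()+[1.05]:
    d=f(v)-f(0);w=px*d[0];print(round(v,2),np.round([w@x/.8,w@y/.8,-d[1]/.8],4))
```

```text
3.2 [0.6187 0.1815 0.316 ] yaw_y -6.75 F [ 5.2 -0.1  2.4] w 0.0291 g 38.8 q [ 0.18  0.35  1.16 -0.    1.63  0.3 ]
0.1 [-0.0144 -0.0001  0.0189]
0.2 [-0.0268 -0.0001  0.0391]
0.3 [-0.0371 -0.0002  0.0605]
0.4 [-0.0452 -0.0002  0.0828]
0.5 [-0.0511 -0.0003  0.1058]
0.6 [-0.0547 -0.0003  0.1293]
0.7 [-0.0558 -0.0003  0.153 ]
0.8 [-0.0547 -0.0003  0.1767]
0.9 [-0.0511 -0.0003  0.2002]
1.0 [-4.520e-02 -2.000e-04  2.232e-01]
1.05 [-4.150e-02 -2.000e-04  2.344e-01]
```

Run:
```python
from h import *
import cv2
s,p,a=st();w=s["ee_rot"];x,y=np.array([.117,.993,0]),np.array([.993,-.117,0])
im=cv2.cvtColor(manip.get_image("scene"),cv2.COLOR_RGB2BGR)
k=7;x0,y0=325,150
o=cv2.resize(im[y0:y0+75,x0:x0+90],None,fx=k,fy=k,interpolation=cv2.INTER_CUBIC)
for X,c in((p,(0,0,255)),(p+[0,0,.011],(0,255,0)),([.617,.180,.327],(255,255,0)),(p+[0,0,-.008],(255,0,255))):
    u=proj("scene",X);print(np.round(u,1));cv2.circle(o,tuple(int(v) for v in (u+.5-[x0,y0])*k),3,c,-1)
cv2.imwrite("pics/ball2.png",o)
```

```text
[366.3 192.3]
[366.8 190.1]
[366.  189.8]
[366.  193.9]
```

View pics/ball2.png

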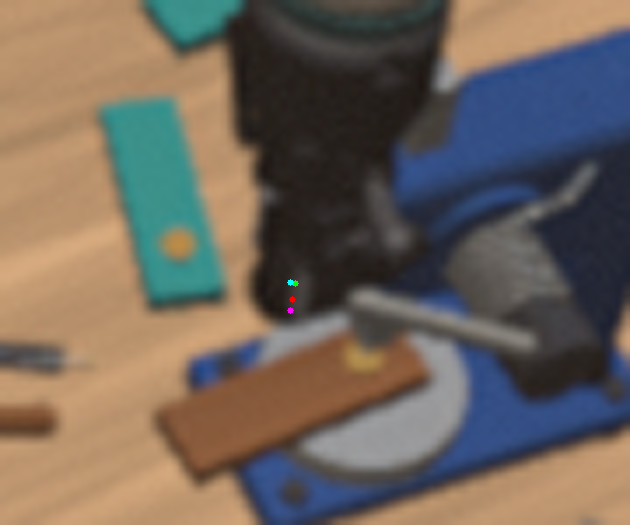

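The ball is at about (290,285) in the crop and the fingers are around it. The 29 mm opening means the pads sit off the ball's equator, so I'll regrip a little lower.

Emit:
{"fn": "move_arm", "kwargs": {"deltas": [[[0,0,0,0,0.2],[0,0,0,0,-0.2],[0,0.002,0,0,-0.3],[0,0.003,0.005,0,-0.3],[0,0.003,0.01,0,-0.3],[0,0.003,0.01,0,0.2],[0,0.003,0.01,0,1],[0,0.003,0.01,0,1],[0,0.003,0.01,0,1],[0,0.003,0.01,0,1]]], "squeeze": 40}}

```text
clock: 4.25
position: [0.6188, 0.1816, 0.3065]
ee_rot: [0.0, 0.747, 0.664, 0.0]
contact_force: [2.2, -0.1, -3.4]
width: 0.0316
gripper_force: 39.8
```

```bash
python3 -c "
from h import *
show()"
```

```text
4.25 [0.6188 0.1816 0.3065] yaw_y -6.72 F [ 2.2 -0.1 -3.4] w 0.0316 g 39.8 q [ 0.18  0.35  1.18 -0.    1.61  0.29]
```

Emit:
{"fn": "move_arm", "kwargs": {"deltas": [[[-0.0075,0,0.0093,0,1],[-0.0144,0,0.0189,0,1],[-0.0208,0,0.029,0,1],[-0.0268,0,0.0391,0,1],[-0.0322,0,0.0497,0,1],[-0.0371,0,0.0605,0,1],[-0.0371,0,0.0605,0,1]]], "squeeze": 60}}

```text
clock: 4.95
position: [0.6143, 0.1472, 0.2584]
ee_rot: [0.003, 0.748, 0.664, -0.003]
contact_force: [-1.4, -7.1, 7.5]
width: 0.0305
gripper_force: 60.3
```

Run:
```python
from h import *
import cv2
show()
im=cv2.cvtColor(manip.get_image("scene"),cv2.COLOR_RGB2BGR)
cv2.imwrite("pics/ball3.png",cv2.resize(im[150:225,325:415],None,fx=7,fy=7,interpolation=cv2.INTER_CUBIC))
```

```text
4.95 [0.6143 0.1472 0.2584] yaw_y -6.8 F [-1.4 -7.1  7.5] w 0.0305 g 60.3 q [ 0.13  0.35  1.3  -0.01  1.5   0.25]
```

View pics/ball3.png

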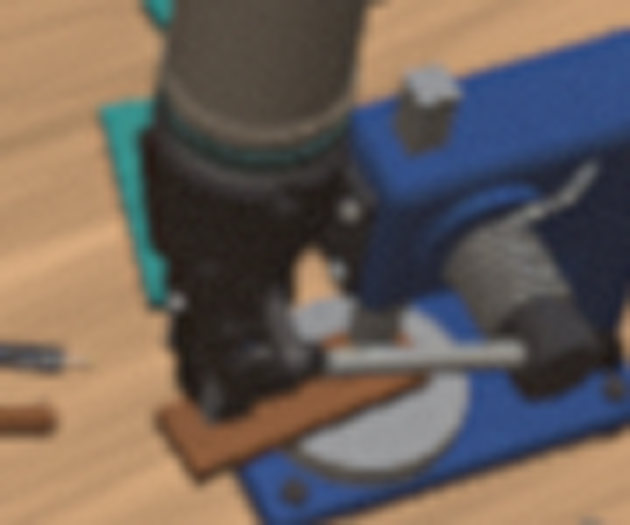

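The lever follows the gripper, with the rod now nearly level. There is a radial bind of about 9 N, so I'll continue with a small outward correction.

Emit:
{"fn": "move_arm", "kwargs": {"deltas": [[[-0.006,0,0.004,0,1],[-0.011,0,0.011,0,1],[-0.0151,0,0.0223,0,1],[-0.0183,0,0.0338,0,1],[-0.021,0,0.0453,0,1],[-0.0231,0,0.057,0,1],[-0.0246,0,0.0688,0,1],[-0.0255,0,0.0806,0,1],[-0.0257,0,0.0925,0,1],[-0.0257,0,0.0925,0,1]]]}}

```text
clock: 6.0
position: [0.6098, 0.1121, 0.1827]
ee_rot: [0.011, 0.747, 0.665, -0.015]
contact_force: [-5.0, -57.9, 6.3]
width: 0.0199
gripper_force: 31.4
```

```bash
python3 -c "
from h import *
show()"
```

```text
6.0 [0.6098 0.1121 0.1827] yaw_y -6.67 F [ -5.  -57.9   6.3] w 0.0199 g 31.4 q [ 0.09  0.37  1.45 -0.04  1.33  0.22]
```

The ball is being squeezed out on the press side, so the grip is too far outward. I'll drop the squeeze first and hold position.

Emit:
{"fn": "move_arm", "kwargs": {"deltas": [[[0,0,0,0,1]]], "squeeze": 20}}

```text
clock: 6.1
position: [0.6098, 0.1118, 0.1833]
ee_rot: [0.011, 0.747, 0.664, -0.015]
contact_force: [-3.3, -40.0, 4.9]
width: 0.0193
gripper_force: 34.2
```

Run:
```python
from h import *
import cv2
show()
im=cv2.cvtColor(manip.get_image("scene"),cv2.COLOR_RGB2BGR)
cv2.imwrite("pics/ball4.png",cv2.resize(im[160:235,325:415],None,fx=7,fy=7,interpolation=cv2.INTER_CUBIC))
show()
```

```text
6.1 [0.6098 0.1118 0.1833] yaw_y -6.74 F [ -3.3 -40.    4.9] w 0.0193 g 34.2 q [ 0.09  0.37  1.45 -0.04  1.33  0.22]
6.15 [0.6097 0.1117 0.1835] yaw_y -6.76 F [ -4.9 -39.4   5.7] w 0.0195 g 34.1 q [ 0.09  0.37  1.45 -0.04  1.33  0.22]
```

View pics/ball4.png

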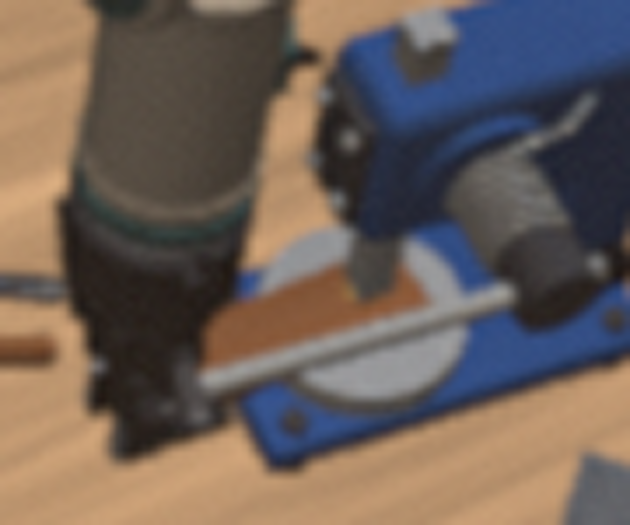

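Run:
```python
from h import *
q=[.528,.3151,1.4479]
for v in(0,.3,.6,.7,.8,.9):
    L=lambda r:place(q,[.022-r*np.cos(.7-v),-.105,.205+r*np.sin(.7-v)])[0]
    print(v,"ball",np.round(L(.19),4),*[np.round((proj("scene",L(r))-[325,160]+.5)*7).tolist() for r in(0,.1,.17,.19)])
s,p,a=st()
for h in(-.008,0,.011): print("tool",h,np.round((proj("scene",p+[0,0,h])-[325,160]+.5)*7))
```

```text
0 ball [0.6171 0.1798 0.3274] [549.0, 278.0] [420.0, 245.0] [320.0, 220.0] [290.0, 212.0]
0.3 ball [0.6135 0.1504 0.279 ] [549.0, 278.0] [379.0, 289.0] [252.0, 297.0] [214.0, 299.0]
0.6 ball [0.6117 0.1364 0.224 ] [549.0, 278.0] [355.0, 330.0] [214.0, 368.0] [173.0, 379.0]
0.7 ball [0.6116 0.1355 0.205 ] [549.0, 278.0] [351.0, 343.0] [209.0, 389.0] [168.0, 403.0]
0.8 ball [0.6117 0.1364 0.186 ] [549.0, 278.0] [350.0, 355.0] [208.0, 409.0] [167.0, 425.0]
0.9 ball [0.6121 0.1393 0.1673] [549.0, 278.0] [350.0, 366.0] [210.0, 427.0] [169.0, 444.0]
tool -0.008 [116. 455.]
tool 0 [117. 446.]
tool 0.011 [118. 433.]
```

The rod lies on a line giving a lever angle of about 0.66. The ball is at about (168,398) in the crop and the tool at about (117,440), so the grip has slipped roughly 24 mm outward while still holding. I'll let the fingers open slightly while the arm's inward push slides them back over the ball.

Emit:
{"fn": "move_arm", "kwargs": {"deltas": [[[0.001,0,0,0,0.48],[0.002,0,0,0,0.44],[0.003,0,0,0,0.41]]], "squeeze": 25}}

```text
clock: 6.45
position: [0.6103, 0.1146, 0.1838]
ee_rot: [0.011, 0.747, 0.664, -0.014]
contact_force: [-3.9, -39.9, 6.3]
width: 0.0253
gripper_force: 32.4
```

```bash
python3 -c "
from h import *
show()"
```

```text
6.45 [0.6103 0.1146 0.1838] yaw_y -6.74 F [ -3.9 -39.9   6.3] w 0.0253 g 32.4 q [ 0.09  0.37  1.45 -0.04  1.33  0.22]
```

Emit:
{"fn": "move_arm", "kwargs": {"deltas": [[[0.001,0,0,0,0.38],[0.002,0,0,0,0.35],[0.003,0,0,0,0.32],[0.003,0,0,0,0.3],[0.003,0,0,0,0.29]]]}}

```text
clock: 6.95
position: [0.6109, 0.1216, 0.184]
ee_rot: [0.008, 0.748, 0.663, -0.011]
contact_force: [-4.0, -28.3, 6.6]
width: 0.0303
gripper_force: 46.7
```

```bash
python3 -c "
from h import *
show()"
```

```text
6.95 [0.6109 0.1216 0.184 ] yaw_y -6.91 F [ -4.  -28.3   6.6] w 0.0303 g 46.7 q [ 0.1   0.37  1.44 -0.03  1.33  0.23]
```

Emit:
{"fn": "move_arm", "kwargs": {"deltas": [[[0.002,0,0,0,0.275],[0.004,0,0,0,0.265],[0.004,0,-0.001,0,0.26],[0.004,0,-0.002,0,0.255],[0.004,0,-0.003,0,0.25]]]}}

```text
clock: 7.45
position: [0.612, 0.1305, 0.1867]
ee_rot: [0.005, 0.748, 0.664, -0.006]
contact_force: [-2.9, -15.9, 5.7]
width: 0.0317
gripper_force: 31.4
```

```bash
python3 -c "
from h import *
show()"
```

```text
7.45 [0.612  0.1305 0.1867] yaw_y -6.84 F [ -2.9 -15.9   5.7] w 0.0317 g 31.4 q [ 0.11  0.37  1.44 -0.02  1.34  0.23]
```

The grip is back over the ball, within 5 mm. I'll pull on down along the arc with the closure limited.

Emit:
{"fn": "move_arm", "kwargs": {"deltas": [[[0,0,0.004,0,0.3],[0,0,0.012,0,0.3],[0,0,0.0237,0,0.3],[0.001,0,0.0356,0,0.3],[0.003,0,0.0473,0,0.3],[0.005,0,0.0566,0,0.3],[0.007,0,0.066,0,0.3]]], "squeeze": 40}}

```text
clock: 8.15
position: [0.6135, 0.1418, 0.1347]
ee_rot: [0.002, 0.747, 0.665, -0.002]
contact_force: [-2.5, -5.9, 10.5]
width: 0.0322
gripper_force: 41.3
```

```bash
python3 -c "
from h import *
show()"
```

```text
8.15 [0.6135 0.1418 0.1347] yaw_y -6.7 F [-2.5 -5.9 10.5] w 0.0322 g 41.3 q [ 0.12  0.41  1.51 -0.01  1.22  0.24]
```

Emit:
{"fn": "move_arm", "kwargs": {"deltas": [[[0.001,0,0.004,0,0.3],[0.002,0,0.008,0,0.3],[0.003,0,0.012,0,0.3],[0.003,0,0.012,0,0.3]]]}}

```text
clock: 8.55
position: [0.6139, 0.1446, 0.1252]
ee_rot: [0.002, 0.747, 0.665, -0.002]
contact_force: [-2.1, -4.2, 9.2]
width: 0.032
gripper_force: 41.7
```

```bash
python3 -c "
from h import *
show()"
```

```text
8.55 [0.6139 0.1446 0.1252] yaw_y -6.69 F [-2.1 -4.2  9.2] w 0.032 g 41.7 q [ 0.12  0.42  1.52 -0.    1.2   0.24]
```

Emit:
{"fn": "move_arm", "kwargs": {"deltas": [[[0.001,0,0.004,0,0.3],[0.002,0,0.008,0,0.3],[0.003,0,0.01,0,0.3],[0.003,0,0.01,0,0.3]]]}}

```text
clock: 8.95
position: [0.6142, 0.1465, 0.1185]
ee_rot: [0.002, 0.747, 0.665, -0.002]
contact_force: [-3.3, -6.6, 14.8]
width: 0.0316
gripper_force: 42.4
```

Run:
```python
from h import *
import cv2
show()
im=cv2.cvtColor(manip.get_image("scene"),cv2.COLOR_RGB2BGR)
cv2.imwrite("pics/ball5.png",cv2.resize(im[160:235,325:415],None,fx=7,fy=7,interpolation=cv2.INTER_CUBIC))
q=[.528,.3151,1.4479]
for v in(.9,1.0):
    L=lambda r:place(q,[.022-r*np.cos(.7-v),-.105,.205+r*np.sin(.7-v)])[0]
    print(v,"ball",np.round(L(.19),4),*[np.round((proj("scene",L(r))-[325,160]+.5)*7).tolist() for r in(0,.1,.17,.19)])
```

```text
8.95 [0.6142 0.1465 0.1185] yaw_y -6.69 F [-3.3 -6.6 14.8] w 0.0316 g 42.4 q [ 0.13  0.43  1.53 -0.01  1.19  0.25]
0.9 ball [0.6121 0.1393 0.1673] [549.0, 278.0] [350.0, 366.0] [210.0, 427.0] [169.0, 444.0]
1.0 ball [0.6127 0.1439 0.1489] [549.0, 278.0] [352.0, 375.0] [215.0, 443.0] [176.0, 462.0]
```

View pics/ball5.png

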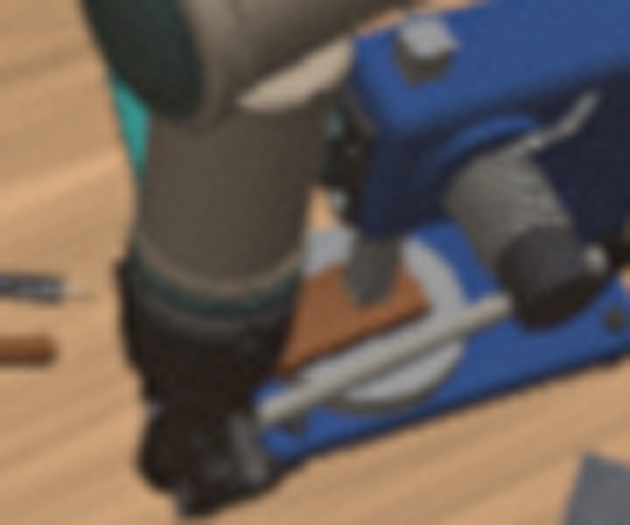

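The rod's slope and position give a lever angle of about 0.95–0.98, and the ram is on the cap. I'll press slightly further to be sure it's on the stop.

Emit:
{"fn": "move_arm", "kwargs": {"deltas": [[[0.001,0,0.004,0,0.3],[0.002,0,0.008,0,0.3],[0.002,0,0.008,0,0.3]]], "squeeze": 50}}

```text
clock: 9.3
position: [0.6145, 0.1481, 0.1136]
ee_rot: [0.002, 0.747, 0.665, -0.001]
contact_force: [-5.8, -7.1, 21.0]
width: 0.0317
gripper_force: 49.0
```

```bash
python3 -c "
from h import *
show()"
```

```text
9.3 [0.6145 0.1481 0.1136] yaw_y -6.7 F [-5.8 -7.1 21. ] w 0.0317 g 49.0 q [ 0.13  0.43  1.53 -0.01  1.18  0.25]
```

Run:
```python
import numpy as np
for a,b in((1.0,.6),(.6,.2),(.2,-.1)):
    print([[round(.19*(np.cos(a-.7)-np.cos(v-.7))/.8,4),0,round(.19*(np.sin(.7-a)-np.sin(.7-v))/.8,4),0,.3] for v in np.arange(a-.04,b-.001,-.04)])
```

```text
[[np.float64(-0.0026), 0, np.float64(-0.0091), 0, 0.3], [np.float64(-0.0049), 0, np.float64(-0.0184), 0, 0.3], [np.float64(-0.0068), 0, np.float64(-0.0277), 0, 0.3], [np.float64(-0.0083), 0, np.float64(-0.037), 0, 0.3], [np.float64(-0.0094), 0, np.float64(-0.0465), 0, 0.3], [np.float64(-0.0102), 0, np.float64(-0.0559), 0, 0.3], [np.float64(-0.0106), 0, np.float64(-0.0654), 0, 0.3], [np.float64(-0.0106), 0, np.float64(-0.0749), 0, 0.3], [np.float64(-0.0102), 0, np.float64(-0.0844), 0, 0.3], [np.float64(-0.0094), 0, np.float64(-0.0939), 0, 0.3]]
[[np.float64(0.0011), 0, np.float64(-0.0094), 0, 0.3], [np.float64(0.0027), 0, np.float64(-0.0188), 0, 0.3], [np.float64(0.0045), 0, np.float64(-0.0281), 0, 0.3], [np.float64(0.0068), 0, np.float64(-0.0373), 0, 0.3], [np.float64(0.0094), 0, np.float64(-0.0465), 0, 0.3], [np.float64(0.0124), 0, np.float64(-0.0555), 0, 0.3], [np.float64(0.0158), 0, np.float64(-0.0644), 0, 0.3], [np.float64(0.0195), 0, np.float64(-0.0731), 0, 0.3], [np.float64(0.0235), 0, np.float64(-0.0817), 0, 0.3], [np.float64(0.0279), 0, np.float64(-0.0902), 0, 0.3]]
[[np.float64(0.0047), 0, np.float64(-0.0082), 0, 0.3], [np.float64(0.0098), 0, np.float64(-0.0163), 0, 0.3], [np.float64(0.0151), 0, np.float64(-0.0241), 0, 0.3], [np.float64(0.0208), 0, np.float64(-0.0318), 0, 0.3], [np.float64(0.0268), 0, np.float64(-0.0391), 0, 0.3], [np.float64(0.033), 0, np.float64(-0.0463), 0, 0.3], [np.float64(0.0396), 0, np.float64(-0.0532), 0, 0.3]]
```

Emit:
{"fn": "move_arm", "kwargs": {"deltas": [[[-0.002,0,-0.007,0,0.3],[-0.004,0,-0.014,0,0.3],[-0.006,0,-0.022,0,0.3],[-0.007,0,-0.03,0,0.3],[-0.0085,0,-0.038,0,0.3],[-0.0095,0,-0.046,0,0.3],[-0.0095,0,-0.046,0,0.3]]]}}

```text
clock: 10.0
position: [0.6134, 0.1415, 0.1472]
ee_rot: [0.001, 0.747, 0.664, -0.002]
contact_force: [-0.0, -5.4, 3.9]
width: 0.0318
gripper_force: 49.4
```

```bash
python3 -c "
from h import *
show()"
```

```text
10.0 [0.6134 0.1415 0.1472] yaw_y -6.74 F [-0.  -5.4  3.9] w 0.0318 g 49.4 q [ 0.12  0.4   1.49 -0.    1.25  0.24]
```

Emit:
{"fn": "move_arm", "kwargs": {"deltas": [[[-0.002,0,-0.0094,0,0.3],[-0.003,0,-0.0189,0,0.3],[-0.003,0,-0.0284,0,0.3],[-0.003,0,-0.0379,0,0.3],[-0.002,0,-0.0474,0,0.3],[-0.001,0,-0.0568,0,0.3],[0,0,-0.0663,0,0.3],[0.002,0,-0.0756,0,0.3],[0.004,0,-0.0849,0,0.3],[0.0065,0,-0.094,0,0.3],[0.0093,0,-0.103,0,0.3],[0.0093,0,-0.103,0,0.3]]]}}

```text
clock: 11.2
position: [0.615, 0.1539, 0.2302]
ee_rot: [-0.001, 0.747, 0.665, 0.002]
contact_force: [-1.5, 5.0, 0.9]
width: 0.0313
gripper_force: 51.5
```

```bash
python3 -c "
from h import *
show()"
```

```text
11.2 [0.615  0.1539 0.2302] yaw_y -6.64 F [-1.5  5.   0.9] w 0.0313 g 51.5 q [0.13 0.36 1.35 0.   1.43 0.25]
```

Emit:
{"fn": "move_arm", "kwargs": {"deltas": [[[0.003,0,-0.0089,0,0.3],[0.0065,0,-0.0178,0,0.3],[0.0105,0,-0.0264,0,0.3],[0.0146,0,-0.0349,0,0.3],[0.0191,0,-0.0432,0,0.3],[0.0238,0,-0.0513,0,0.3],[0.0289,0,-0.0592,0,0.3],[0.0342,0,-0.0668,0,0.3],[0.0398,0,-0.0742,0,0.3],[0.0398,0,-0.0742,0,0.3]]]}}

```text
clock: 12.2
position: [0.6178, 0.1747, 0.2849]
ee_rot: [0.004, 0.749, 0.662, -0.008]
contact_force: [-0.4, -16.0, -8.0]
width: 0.0316
gripper_force: 60.9
```

```bash
python3 -c "
from h import *
show()
s,p,a=st()
import cv2
im=cv2.cvtColor(manip.get_image('scene'),cv2.COLOR_RGB2BGR)
cv2.imwrite('pics/ball6.png',cv2.resize(im[150:225,325:415],None,fx=7,fy=7,interpolation=cv2.INTER_CUBIC))
"
```

```text
12.2 [0.6178 0.1747 0.2849] yaw_y -7.09 F [ -0.4 -16.   -8. ] w 0.0316 g 60.9 q [ 0.18  0.36  1.22 -0.01  1.58  0.3 ]
```

View pics/ball6.png

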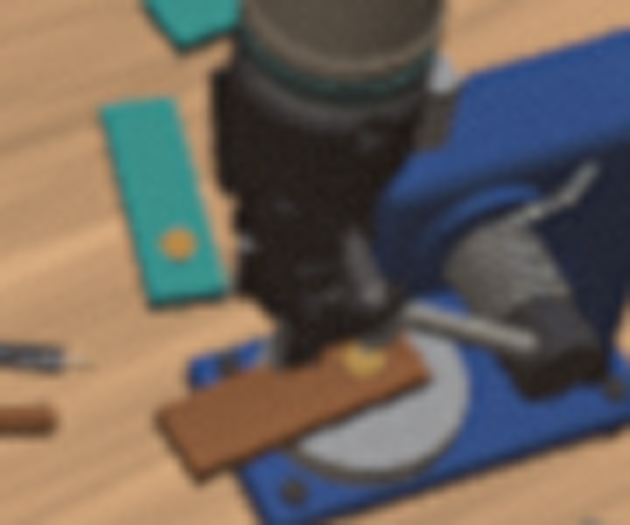

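The lever is back on its rest line, with its rod where it was in the first crop, and the tool reads the stop reaction. I'll open gently, lift clear and work out the tail grasp.

Emit:
{"fn": "move_arm", "kwargs": {"deltas": [[[-0.003,0,0.002,0,0.2],[-0.003,0,0.002,0,0],[-0.003,0,0.002,0,-0.4],[-0.003,0,0.002,0,-1],[-0.003,0,0,0,-1],[-0.003,0,-0.05,0,-1],[-0.003,0,-0.1,0,-1],[-0.003,0,-0.15,0,-1],[-0.003,0,-0.16,0,-1]]]}}

```text
clock: 13.15
position: [0.6195, 0.1813, 0.4226]
ee_rot: [0.003, 0.747, 0.665, 0.005]
contact_force: [0.3, 1.0, 0.6]
width: 0.085
gripper_force: 0.0
```

Run:
```python
from h import *
show()
import cv2
im=manip.get_image('scene');cv2.imwrite('pics/after.png',cv2.cvtColor(im,cv2.COLOR_RGB2BGR))
im0=cv2.cvtColor(cv2.imread('pics/scene0.png'),cv2.COLOR_BGR2RGB)
d=np.abs(im.astype(int)-im0).sum(2)
print("diff batten area",d[195:220,343:390].mean(), "ref noise",d[250:300,200:300].mean())
# lever rod centre: darkness of ball at rest
print("ball region",im[186:195,361:371].mean(),im0[186:195,361:371].mean())
row([.528,.2156,.43],-2.2);row([.528,.2156,.2],-2.2);row([.528,.2156,.059],-2.2)
```

```text
13.15 [0.6195 0.1813 0.4226] yaw_y -6.69 F [0.3 1.  0.6] w 0.085 g 0.0 q [0.18 0.35 0.9  0.   1.88 0.29]
diff batten area 9.514042553191489 ref noise 11.1522
ball region 41.12592592592593 40.72592592592593
T [0.528 0.216 0.43 ] row [0.0294, -0.1185, -0.0107, -0.0374]
T [0.528 0.216 0.2  ] row [0.0294, -0.1185, 0.2768, -0.0374]
T [0.528 0.216 0.059] row [0.0294, -0.1185, 0.453, -0.0374]
```

Emit:
{"fn": "move_arm", "kwargs": {"deltas": [[[0.015,-0.06,0,-0.037,-0.5],[0.029,-0.1185,0,-0.037,-0.5],[0.029,-0.1185,0,-0.037,-0.5],[0.029,-0.1185,0.06,-0.037,-0.5],[0.029,-0.1185,0.12,-0.037,-0.5],[0.029,-0.1185,0.18,-0.037,-0.5],[0.029,-0.1185,0.24,-0.037,-0.5],[0.029,-0.1185,0.28,-0.037,-0.5],[0.029,-0.1185,0.32,-0.037,-0.5],[0.029,-0.1185,0.36,-0.037,-0.5],[0.029,-0.1185,0.4,-0.037,-0.5],[0.029,-0.1185,0.4,-0.037,-0.5]]]}}

```text
clock: 14.4
position: [0.5226, 0.2135, 0.0912]
ee_rot: [-0.003, 0.721, 0.693, -0.005]
contact_force: [-0.4, -0.1, -0.7]
width: 0.0645
gripper_force: 0.0
```

Run:
```python
from h import *
show();row([.528,.2156,.059],-2.2)
```

```text
14.4 [0.5226 0.2135 0.0912] yaw_y -2.28 F [-0.4 -0.1 -0.7] w 0.0645 g 0.0 q [ 0.26  0.36  1.71 -0.    1.08  0.3 ]
T [0.528 0.216 0.059] row [0.0029, 0.0066, 0.0403, -0.0006]
```

Emit:
{"fn": "move_arm", "kwargs": {"deltas": [[[0.003,0.0066,0.015,0,-0.5],[0.003,0.0066,0.03,0,-0.5],[0.003,0.0066,0.04,0,-0.5],[0.003,0.0066,0.04,0,-0.5],[0.003,0.0066,0.04,0,-0.2],[0.003,0.0066,0.04,0,0],[0.003,0.0066,0.04,0,0.3],[0.003,0.0066,0.04,0,1],[0.003,0.0066,0.04,0,1],[0.003,0.0066,0.04,0,1]]], "squeeze": 40}}

```text
clock: 15.4
position: [0.5323, 0.217, 0.0646]
ee_rot: [0.0, 0.721, 0.693, 0.0]
contact_force: [1.1, -0.0, -0.5]
width: -0.0001
gripper_force: 0.0
```

Run:
```python
from h import *
show()
```

```text
15.4 [0.5323 0.217  0.0646] yaw_y -2.27 F [ 1.1 -0.  -0.5] w -0.0001 g 0.0 q [0.27 0.4  1.73 0.   1.01 0.31]
```

Run:
```python
from h import *
import cv2
show();s,p,a=st()
print("tips top/scene",proj("top",p+[0,0,-.008]),proj("scene",p+[0,0,-.008]))
im=manip.get_image("scene");im0=cv2.cvtColor(cv2.imread('pics/scene0.png'),cv2.COLOR_BGR2RGB)
cv2.imwrite('pics/now.png',cv2.cvtColor(im,cv2.COLOR_RGB2BGR))
def m(i):
    h=cv2.cvtColor(i,cv2.COLOR_RGB2HSV).astype(int);return h
for nm,i in(("0",im0),("now",im)):
    h=m(i)[200:222,342:392];b=(h[...,0]<14)&(h[...,1]>110)&(h[...,2]<150)&(h[...,2]>60)
    print(nm);print("\n".join("".join("#" if c else "k" if v<50 else "." for c,v in zip(r,vv)) for r,vv in zip(b,h[...,2])))
```

```text
15.4 [0.5323 0.217  0.0646] yaw_y -2.27 F [ 1.1 -0.  -0.5] w -0.0001 g 0.0 q [0.27 0.4  1.73 0.   1.01 0.31]
tips top/scene [270.31386043 190.73344264] [353.70568948 213.40790045]
0
..........................######......####........
........................########......#####.......
.....................###########......#####.......
................#################...########......
...............############################.......
..............###########################.........
.........##############################...........
........############################..............
......############################................
......##########################..................
......#######################.....................
......#####################.......................
.......##################.........................
.......################...........................
........############..............................
.........#########................................
.........#######..................................
..........#####...................................

[... 629 characters left out ...]
kkkkkkk......########................
.....#####...kkkkkkkkk...#######..................
......####...kk.......#######.....................
......####....#############.......................
.......####.#############.........................
.......#################..........................
........############..............................
.........#########................................
..........#######.................................
..........####....................................
..................................................
..................................................
..................................................
..................................................
```

The fingers closed over the batten's top face. Open, the tips stand back about 10 mm, so they only pushed the tail down slightly. I'll lift, open and go lower.

Emit:
{"fn": "move_arm", "kwargs": {"deltas": [[[0,0,-0.006,0,1],[0,0,-0.012,0,1],[0,-0.005,-0.03,0,0],[-0.002,-0.005,-0.03,0,-0.5],[-0.002,-0.005,-0.03,0,-0.5],[-0.002,-0.005,-0.03,0,-0.5],[-0.002,-0.005,-0.015,0,-0.5],[-0.002,-0.005,0,0,-0.5],[-0.002,-0.005,0.008,0,-0.5],[-0.002,-0.005,0.0125,0,-0.5],[-0.002,-0.005,0.0125,0,-0.5],[-0.002,-0.005,0.0125,0,-0.5]]]}}

```text
clock: 16.65
position: [0.5284, 0.2156, 0.0544]
ee_rot: [-0.0, 0.721, 0.693, 0.0]
contact_force: [-0.0, 0.3, -0.2]
width: 0.0644
gripper_force: 0.0
```

Run:
```python
from h import *
import cv2
show()
im=manip.get_image("scene")
h=cv2.cvtColor(im,cv2.COLOR_RGB2HSV).astype(int)[190:226,342:392];b=(h[...,0]<14)&(h[...,1]>110)&(h[...,2]<150)&(h[...,2]>60)
print("\n".join("".join("#" if c else "k" if v<50 else "." for c,v in zip(r,vv)) for r,vv in zip(b,h[...,2])))
```

```text
16.65 [0.5284 0.2156 0.0544] yaw_y -2.28 F [-0.   0.3 -0.2] w 0.0644 g 0.0 q [0.27 0.41 1.75 0.   0.99 0.31]
..kkkkkkkkkkk.....kkkkkkkkkkk.............k.......
....kkkkkkkkkkkkkkkkkkkkkkkkk.....................
.....kkkkkkkkkkkkkkkkkkkkkkkk.....................
.....kkkkkkkkkkkkkkkkkkkkkkk......................
.....kkkkkkkkkkkkkkkkkkkkkk.......................
.....kkkkkkkkkkkkkkkkkkkk.........................
.....kkkkkkkkkkkkkkkkk............................
......kkkkkkkkkkkkkkkk............................
.......kkkkkkkkkkkkkk..........###................
......kkkkkkkkkkkkkkk........###.......##.........
......kkkkkkkkkkkkkk......######......####........
.....kkkkkkkkkkkkkk....########.......#####.......
......k.....kkkkkk.....#########......#####.......
............kkkkkk.....##########....#######......
............kk##.kk.....###################.......
.............k##..k.....#################.........
..........###k...kkk.......############...........
........#####.kkkkkk.......#########..............
......########kk.#..k......#######................
......########.k###.kk...k######..................
......#########.###kkkkkkk###.....................
......#########....kkkk.kk........................
.......########.kkkkkkkkk.........................
.......########.kkkkkkkkk.........................
........######..kkkkkkkkk.........................
.........#####..kkkkkk............................
.........#####..kkkkk.............................
..........###...kkk...............................
............#....k................................
..................................................
..................................................
..................................................
..................................................
..................................................
..................................................
..................................................
```

Run:
```python
from h import *
for dx in(.032,.045):
  for dy in(-.011,.011): print(dx,dy,np.round(proj("scene",[.5284+dx,.2156+dy,.0565])-[342,190],1))
b=[.5317,.3125,1.5319]
for c in([-.11,-.022,.014],[-.11,.022,.014],[-.11,-.022,0]): print("batten",c,np.round(place(b,c,.05),4),np.round(proj("scene",place(b,c,.05))[0]-[342,190],1))
```

```text
0.032 -0.011 [12.8 30.7]
0.032 0.011 [18.1 28.3]
0.045 -0.011 [14.7 33.5]
0.045 0.011 [20.1 31.1]
batten [-0.11, -0.022, 0.014] [[0.5494 0.2017 0.064 ]] [10.7 27.6]
batten [-0.11, 0.022, 0.014] [[0.5054 0.2034 0.064 ]] [ 4.7 18.2]
batten [-0.11, -0.022, 0] [[0.5494 0.2017 0.05  ]] [10.3 29.7]
```

Emit:
{"fn": "move_arm", "kwargs": {"deltas": [[[0,0,0,0,-0.2],[0,0,0,0,0],[0,0,0,0,0.2],[0,0,0,0,0.5],[0,0,0,0,0.5],[0,0,0,0,0.5]]], "squeeze": 40}}

```text
clock: 17.3
position: [0.5282, 0.2155, 0.0545]
ee_rot: [0.0, 0.721, 0.693, 0.0]
contact_force: [0.2, -0.1, 0.2]
width: 0.0212
gripper_force: 0.0
```

Run:
```python
from h import *
import cv2
show()
im=manip.get_image("scene")
h=cv2.cvtColor(im,cv2.COLOR_RGB2HSV).astype(int)[190:226,342:392];b=(h[...,0]<14)&(h[...,1]>110)&(h[...,2]<150)&(h[...,2]>60)
print("\n".join("".join("#" if c else "k" if v<50 else "." for c,v in zip(r,vv)) for r,vv in zip(b,h[...,2])))
```

```text
17.3 [0.5282 0.2155 0.0545] yaw_y -2.28 F [ 0.2 -0.1  0.2] w 0.0212 g 0.0 q [0.27 0.4  1.75 0.   0.99 0.31]
....kkkkkkkk......kkkkkkkkkkk.....................
....kkkkkkkkkkkkkkkkkkkkkkkkk.....................
....kkkkkkkkkkkkkkkkkkkkkkkkk.....................
.....kkkkkkkkkkkkkkkkkkkkkkk......................
.....kkkkkkkkkkkkkkkkkkkkkk.......................
.....kkkkkkkkkkkkkkkkkkk..........................
.....kkkkkkkkkkkkkkkkk............................
.......kkkkkkkkkkkkkkk............................
........kkkkkkkkkkkkk..........###................
........kkkkkkkkkkkkk........###.......##.........
........kkkkkkkkkkkkk.....#####.......####........
........kkkkkkkkkkk....########.......#####.......
..........kkkkkkkkk...##########......#####.......
..........kkkkkkkkk...###########....#######......
.........kkkkkkkkkk...#####################.......
........kkkkkkkkkkk....##################.........
........kkkkkkkkkkk......##############...........
........kkkkkkk...........##########..............
......#.....kkk...........########................
......#####.kkkk.k.k......######..................
......#####..kkkkkkkk...#####.....................
......#####..kkkkkk..######.......................
.......####..kkkk.#######.........................
.......###...kkk#######...........................
........###....#####..............................
.........#########................................
.........#######..................................
..........#####...................................
...........#......................................
..................................................
..................................................
..................................................
..................................................
..................................................
..................................................
..................................................
```

The fingers are still above the top face. The ball grips and the image both suggest the tips sit about 16 mm higher and 12 mm further +y than the reported pose implies. I'll correct for both.

Emit:
{"fn": "move_arm", "kwargs": {"deltas": [[[0,0,-0.005,0,0],[-0.006,0,-0.005,0,-0.5],[-0.0125,0,-0.005,0,-0.5],[-0.0125,0,-0.005,0,-0.5],[-0.0125,0,-0.005,0,-0.5],[-0.0125,0,0.005,0,-0.5],[-0.0125,0,0.014,0,-0.5],[-0.0125,0,0.02,0,-0.5],[-0.0125,0,0.0245,0,-0.5],[-0.0125,0,0.0245,0,-0.5]]]}}

```text
clock: 18.35
position: [0.5273, 0.2055, 0.034]
ee_rot: [-0.0, 0.721, 0.693, -0.001]
contact_force: [-0.2, 0.4, 0.3]
width: 0.0641
gripper_force: 0.0
```

Run:
```python
from h import *
import cv2
show()
im=manip.get_image("scene")
h=cv2.cvtColor(im,cv2.COLOR_RGB2HSV).astype(int)[195:230,338:385];b=(h[...,0]<14)&(h[...,1]>110)&(h[...,2]<150)&(h[...,2]>60)
print("\n".join("".join("#" if c else "k" if v<50 else "." for c,v in zip(r,vv)) for r,vv in zip(b,h[...,2])))
```

```text
18.35 [0.5273 0.2055 0.034 ] yaw_y -2.27 F [-0.2  0.4  0.3] w 0.0641 g 0.0 q [0.25 0.42 1.78 0.   0.94 0.29]
....kkkkkkkkk........kkkkkkk...................
......kkkkkkkkkkkkkkk.kkkk.....................
......kkkkkkkkkkkkkkkkkkk......................
......kkkkkkkkkkkkkkkkkkk..........###.........
......kkkkkkkkkkkkkkkkkk.........###.......##..
......kkkkkkkkkkkkkkkkk.......######......####.
........kkkkkkkkkkkkkkk....########........####
........kkkkkkkkkkkkkk...###########......#####
.......kkkkkkkkkkkkkkk###############....######
.......kkkkkkkkkkkkkkk#########################
.......kkk...kkkkkk....######################..
.......k.....kkkkkk....####################....
.........####.kkkkk.....################.......
..........###.k...k.....##############.........
.........####.k..........###########...........
.........####.k...kk.......######..............
..........####kkkkkk........###................
...........###.kk...........#..................
...........####.k##..k....kk...................
............####.###kkk..kk....................
.............###k...kkkkkk.....................
.............###kkkkkkkkkk.....................
..............#.kkkkkkkkkk.....................
................kkkkkkkkk......................
.................kkkkkkk.......................
.................kkk...........................
................kkk............................
...............................................
...............................................
...............................................
...............................................
...............................................
...............................................
...............................................
...............................................
```

Emit:
{"fn": "move_arm", "kwargs": {"deltas": [[[0,0,0,0,-0.2],[0,0,0,0,0],[0,0,0,0,0.2],[0,0,0,0,0.5],[0,0,0,0,0.5],[0,0,0,0,0.5]]], "squeeze": 40}}

```text
clock: 19.0
position: [0.528, 0.2056, 0.0351]
ee_rot: [0.0, 0.721, 0.693, 0.0]
contact_force: [-0.9, -0.9, 1.4]
width: 0.0429
gripper_force: 40.6
```

Run:
```python
from h import *
show()
```

```text
19.0 [0.528  0.2056 0.0351] yaw_y -2.28 F [-0.9 -0.9  1.4] w 0.0429 g 40.6 q [0.25 0.42 1.78 0.   0.94 0.29]
```

Gripped at 42.9 mm. Lift 8 mm, slide straight out of the throat, then raise.

Emit:
{"fn": "move_arm", "kwargs": {"deltas": [[[0,0,-0.005,0,0.5],[0,0,-0.01,0,0.5],[-0.02,0,-0.01,0,0.5],[-0.05,0,-0.01,0,0.5],[-0.085,0,-0.01,0,0.5],[-0.12,0,-0.01,0,0.5],[-0.155,0,-0.01,0,0.5],[-0.18,0,-0.02,0,0.5],[-0.2,0,-0.05,0,0.5],[-0.2,0,-0.09,0,0.5],[-0.2,0,-0.12,0,0.5],[-0.2,0,-0.12,0,0.5]]], "squeeze": 60}}

```text
clock: 20.2
position: [0.5238, 0.0444, 0.1342]
ee_rot: [0.003, 0.721, 0.693, 0.002]
contact_force: [0.7, -0.6, -1.5]
width: 0.0422
gripper_force: 63.2
```

Run:
```python
from h import *
show()
# target: reported TCP for tail at 97mm from hole, batten yaw 0, pin ~(.585,-.05)
row([.488,-.05,.14],-90)
```

```text
20.2 [0.5238 0.0444 0.1342] yaw_y -2.33 F [ 0.7 -0.6 -1.5] w 0.0422 g 63.2 q [-0.05  0.26  1.75 -0.    1.13 -0.01]
T [ 0.488 -0.05   0.14 ] row [-0.1197, -0.0399, -0.0073, 0.7306]
```

Emit:
{"fn": "move_arm", "kwargs": {"deltas": [[[-0.012,-0.004,0,0.07,0.5],[-0.024,-0.008,0,0.14,0.5],[-0.036,-0.012,0,0.21,0.5],[-0.048,-0.016,0,0.28,0.5],[-0.06,-0.02,0,0.35,0.5],[-0.072,-0.024,0,0.42,0.5],[-0.084,-0.028,0,0.49,0.5],[-0.096,-0.032,0,0.56,0.5],[-0.108,-0.036,0,0.63,0.5],[-0.12,-0.04,0,0.69,0.5],[-0.12,-0.04,0,0.731,0.5],[-0.12,-0.04,0,0.731,0.5]]]}}

```text
clock: 21.4
position: [0.4843, -0.0494, 0.1296]
ee_rot: [-0.0, 1.0, -0.0, -0.001]
contact_force: [-0.4, -0.4, -1.0]
width: 0.042
gripper_force: 63.2
```

Emit:
{"fn": "move_arm", "kwargs": {"deltas": [[[0,0,0,0,0.5],[0,0,0,0,0.5],[0,0,0,0,0.5]]]}}

```text
clock: 21.7
position: [0.4855, -0.0488, 0.1306]
ee_rot: [-0.0, 1.0, 0.001, -0.0]
contact_force: [-0.0, 0.4, -1.5]
width: 0.0421
gripper_force: 63.3
```

Run:
```python
from h import *
import cv2
show();s,p,a=st()
ims={n:cv2.cvtColor(manip.get_image(n),cv2.COLOR_RGB2BGR) for n in("scene","top")}
for n in ims: cv2.imwrite(f"pics/held_{n}.png",ims[n])
P=p+[.097,0,0]
print({n:np.round(proj(n,P+[0,0,.03]),1) for n in C})
r=lambda im,x,y,w,h:cv2.resize(im[y:y+h,x:x+w],(400,400),interpolation=cv2.INTER_CUBIC)
u=proj("scene",P).astype(int);v=proj("top",P).astype(int)
print("origins",u-[35,45],v-[40,40])
cv2.imwrite("pics/held.png",np.hstack([r(ims["scene"],u[0]-35,u[1]-45,80,80),r(ims["top"],v[0]-40,v[1]-40,80,80)]))
```

```text
21.7 [ 0.4855 -0.0488  0.1306] yaw_y -89.93 F [-0.   0.4 -1.5] w 0.0421 g 63.3 q [-0.24  0.21  1.82  0.    1.11  1.33]
{'scene': array([291.8, 240.9]), 'top': array([348.2, 174.1])}
origins [257 200] [307 135]
```

View pics/held.png

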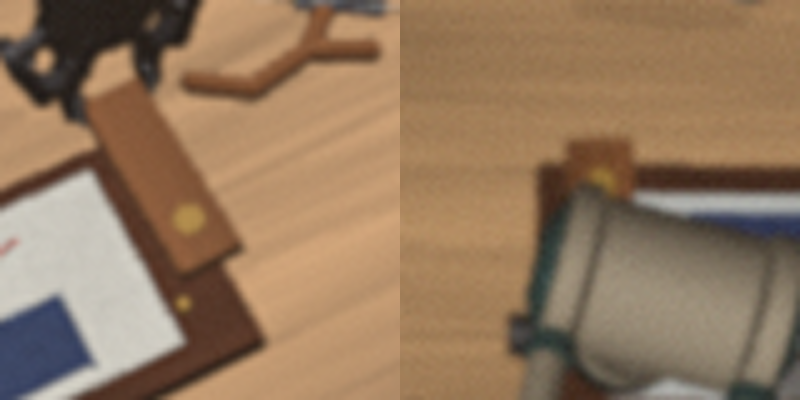

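The left crop shows the batten held level with its cap at (190,218), and the bare pin below it at (183,303). In the top view the front corners are at (567,143) and (631,142), with the cap at (602,182). Triangulating the batten and the pin.

Run:
```python
from h import *
s,p,a=st()
obs=[("scene",[0,0,.017],(294.6,243.2)),("top",[0,0,.017],(347,171)),("top",[.03,.022,.014],(340,163.2)),("top",[.03,-.022,.014],(352.8,163)),("scene",[.03,.022,.014],(305,247.8))]
f=lambda q:np.concatenate([proj(n,np.array(P)+q)-u for n,P,u in obs])
r=least_squares(f,[.58,-.05,.13],loss="soft_l1");h=r.x;print("hole",np.round(h,4),"rel TCP",np.round(h-p,4));print(np.round(f(h).reshape(-1,2),1).tolist())
g=lambda q:np.concatenate([proj("scene",[*q,.029])-[293.2,260.2],proj("top",[*q,.029])-[344.9,179.1]])
k=least_squares(g,[.585,-.05]);print("pin",np.round(k.x,4),np.round(g(k.x),1))
print("pin by scene only"); 
k2=least_squares(lambda q:proj("scene",[*q,.029])-[293.2,260.2],[.585,-.05]);print(np.round(k2.x,4))
```

```text
hole [ 0.5912 -0.0438  0.1399] rel TCP [0.1055 0.0051 0.0092]
[[-0.1, -0.2], [-0.4, 0.6], [0.0, -0.5], [0.5, -0.0], [0.2, 0.3]]
pin [ 0.5838 -0.0496] [ 0.2 -0.3  0.3 -0.1]
pin by scene only
[ 0.5844 -0.0507]
```

Emit:
{"fn": "move_arm", "kwargs": {"deltas": [[[-0.009,0.0075,0.03,0,0.5],[-0.009,0.0075,0.06,0,0.5],[-0.009,0.0075,0.085,0,0.5],[-0.009,0.0075,0.1,0,0.5],[-0.009,0.0075,0.108,0,0.5],[-0.009,0.0075,0.108,0,0.5],[-0.009,0.0075,0.108,0,0.5],[-0.009,0.0075,0.108,0,0.5]]]}}

```text
clock: 22.6
position: [0.4793, -0.0551, 0.0453]
ee_rot: [0.0, 1.0, 0.0, 0.001]
contact_force: [0.6, -0.2, -1.5]
width: 0.0421
gripper_force: 63.3
```

```bash
cat > cap.py <<'E'
from h import *
import cv2
def blob(im,c,r,dump=False):
    c=np.round(c).astype(int);w=im[c[1]-r:c[1]+r+1,c[0]-r:c[0]+r+1]
    h=cv2.cvtColor(w,cv2.COLOR_RGB2HSV).astype(int)
    m=(h[...,0]>=17)&(h[...,0]<32)&(h[...,1]>100)&(h[...,2]>85)
    if dump:print("\n".join("".join("#" if x else "." for x in q) for q in m))
    n,l,st_,cc=cv2.connectedComponentsWithStats(m.astype(np.uint8))
    return [(tuple(np.round(cc[i]+c-r,2)),int(st_[i,4])) for i in range(1,n) if st_[i,4]>3]
E
python3 - <<'E'
from cap import *
show();s,p,a=st()
h0=cv2.cvtColor(cv2.imread("pics/held_scene.png"),cv2.COLOR_BGR2RGB)
print("ref cap",blob(h0,(294.6,243.2),7),"pin",blob(h0,(293.2,260.2),5))
im=manip.get_image("scene");cv2.imwrite("pics/low.png",cv2.cvtColor(im,cv2.COLOR_RGB2BGR))
H=[.5838,-.0498,p[2]+.012]
u=proj("scene",np.array(H)+[0,0,.017]);print("expect",u);print(blob(im,u,9,True))
E
```

```text
22.6 [ 0.4793 -0.0551  0.0453] yaw_y -89.99 F [ 0.6 -0.2 -1.5] w 0.0421 g 63.3 q [-0.26  0.31  1.95  0.    0.88  1.31]
ref cap [((np.float64(294.31), np.float64(243.5)), 26)] pin [((np.float64(293.17), np.float64(260.17)), 6)]
expect [292.80377694 253.89794141]
...................
...................
...................
...................
...................
...................
...................
...................
.......####........
.......#####.......
.......#####.......
.......#####.......
.......####........
...................
...................
...................
...................
...................
...................
[((np.float64(292.83), np.float64(255.0)), 23)]
```

Run:
```python
from cap import *
im=manip.get_image("top");cv2.imwrite("pics/lowtop.png",cv2.cvtColor(im,cv2.COLOR_RGB2BGR))
u=proj("top",[.5838,-.0498,.0715]);print("expect",u);print(blob(im,u,7,True))
t0=cv2.cvtColor(cv2.imread("pics/top0.png"),cv2.COLOR_BGR2RGB);print("pin top0",blob(t0,(345,179),4),"fitted cap top0",blob(t0,(409.3,179.6),5))
h0=cv2.cvtColor(cv2.imread("pics/held_top.png"),cv2.COLOR_BGR2RGB);print("held cap top",blob(h0,(347,171),6,True))
x=int(u[0]);y=int(u[1])
print("col profile V down x=",x);hv=cv2.cvtColor(im,cv2.COLOR_RGB2HSV)
for c in(x-4,x-2,x,x+2): print(c,hv[y-16:y+6,c,2].tolist())
print("row range start",y-16)
for r in(y-6,y-4): print(r,x-14,hv[r,x-14:x+15,2].tolist())
q=[.5838,-.0498]
for n in("top","scene"): print(n,[np.round(proj(n,[q[0]+a,q[1]+b,.0545+.014]),1).tolist() for a,b in((.03,.022),(.03,-.022),(0,.022),(0,-.022))])
```

```text
expect [346.23133777 177.40012033]
...............
...............
...............
...............
...............
......####.....
......####.....
.....######....
......####.....
......###......
...............
...............
...............
...............
...............
[((np.float64(346.43), np.float64(176.9)), 21)]
pin top0 [] fitted cap top0 [((np.float64(409.05), np.float64(179.75)), 20)]
.............
.............
.............
.............
....####.....
....#####....
....#####....
......###....
......###....
........#....
.............
.............
.............
held cap top [((np.float64(347.29), np.float64(170.95)), 21)]
col profile V down x= 346
342 [164, 166, 171, 170, 173, 159, 123, 97, 102, 105, 105, 109, 108, 106, 111, 108, 106, 96, 94, 82, 77, 86]
344 [166, 166, 170, 167, 172, 158, 124, 99, 104, 109, 112, 109, 114, 114, 124, 135, 125, 111, 85, 74, 84, 89]
346 [167, 169, 169, 175, 171, 158, 121, 101, 107, 112, 115, 114, 118, 131, 145, 152, 154, 141, 111, 85, 78, 87]
348 [166, 167, 170, 172, 171, 166, 137, 114, 107, 116, 115, 111, 119, 126, 139, 146, 151, 142, 127, 108, 91, 86]
row range start 161
171 332 [168, 151, 115, 84, 72, 71, 72, 79, 88, 97, 105, 106, 112, 108, 115, 115, 115, 117, 118, 116, 106, 90, 74, 71, 74, 72, 73, 73, 69]
173 332 [169, 154, 119, 81, 70, 70, 70, 79, 88, 100, 108, 108, 114, 112, 118, 120, 119, 118, 118, 120, 122, 125, 133, 128, 125, 124, 119, 119, 119]
top [[340.1, 169.0], [352.5, 169.2], [339.9, 177.4], [352.4, 177.7]]
scene [[302.9, 259.2], [290.9, 264.9], [298.8, 251.9], [286.9, 257.5]]
```

Run:
```python
from cap import *
tri=lambda us,ut:least_squares(lambda X:np.r_[proj("scene",X)-us,proj("top",X)-ut],[.58,-.05,.05])
s0=cv2.cvtColor(cv2.imread("pics/scene0.png"),cv2.COLOR_BGR2RGB)
print(blob(s0,(229.3,289.6),6),blob(s0,(293.2,260.2),5))
c=tri((292.83,255.0),(346.43,176.9));print("cap now",np.round(c.x,4),np.round(c.fun,2))
b=blob(s0,(229.3,289.6),6)
if b:
    k=tri(b[0][0],(409.05,179.75));print("fitted cap",np.round(k.x,4),np.round(k.fun,2))
```

```text
[((np.float64(229.26), np.float64(289.59)), 27)] [((np.float64(293.2), np.float64(260.4)), 5)]
cap now [ 0.5857 -0.0507  0.0704] [ 0.03 -0.    0.03  0.02]
fitted cap [ 0.5852 -0.2804  0.0354] [0.08 0.   0.08 0.03]
```

The cap is within about 1 mm of the pin position. Descending onto the pin.

Emit:
{"fn": "move_arm", "kwargs": {"deltas": [[[-0.0012,0,0.01,0,0.5],[-0.0012,0,0.02,0,0.5],[-0.0012,0,0.028,0,0.5],[-0.0012,0,0.032,0,0.5],[-0.0012,0,0.035,0,0.5],[-0.0012,0,0.0375,0,0.5],[-0.0012,0,0.0375,0,0.5]]]}}

```text
clock: 23.4
position: [0.4775, -0.055, 0.0142]
ee_rot: [-0.0, 1.0, -0.0, -0.0]
contact_force: [-0.3, 0.4, -1.3]
width: 0.0416
gripper_force: 63.2
```

```bash
cat > tri.py <<'E'
from cap import *
show();s,p,a=st()
g=np.array([.5857,-.0507,p[2]+.026]);o=[]
for n in("scene","top"):
    b=blob(manip.get_image(n),proj(n,g),7);o.append(max(b,key=lambda t:t[1])[0]);print(n,b)
c=least_squares(lambda X:np.r_[proj("scene",X)-o[0],proj("top",X)-o[1]],g);print("cap",np.round(c.x,4),"err to pin",np.round(c.x[:2]-[.5846,-.0505],4),"z over seat",round(c.x[2]-.0354,4),np.round(c.fun,2))
E
python3 tri.py
```

```text
23.4 [ 0.4775 -0.055   0.0142] yaw_y -90.0 F [-0.3  0.4 -1.3] w 0.0416 g 63.2 q [-0.26  0.35  1.99  0.    0.8   1.31]
scene [((np.float64(293.0), np.float64(258.83)), 23)]
top [((np.float64(345.88), np.float64(178.33)), 24)]
cap [ 0.5847 -0.0511  0.0404] err to pin [ 0.0001 -0.0006] z over seat 0.005 [-0.  0. -0. -0.]
```

Emit:
{"fn": "move_arm", "kwargs": {"deltas": [[[0,0,0.002,0,0.5],[0,0,0.004,0,0.5],[0,0,0.0055,0,0.5],[0,0,0.0055,0,0.5],[0,0,0.0055,0,0.5]]]}}

```text
clock: 24.0
position: [0.4775, -0.055, 0.01]
ee_rot: [-0.0, 1.0, 0.0, -0.0]
contact_force: [0.5, 0.4, -1.0]
width: 0.0422
gripper_force: 63.1
```

```bash
python3 tri.py
```

```text
24.0 [ 0.4775 -0.055   0.01  ] yaw_y -90.0 F [ 0.5  0.4 -1. ] w 0.0422 g 63.1 q [-0.26  0.35  2.    0.    0.79  1.31]
scene [((np.float64(292.96), np.float64(259.09)), 23)]
top [((np.float64(345.54), np.float64(178.62)), 24)]
cap [ 0.584  -0.0506  0.0367] err to pin [-0.0006 -0.0001] z over seat 0.0013 [ 0.11 -0.01  0.11  0.05]
```

Emit:
{"fn": "move_arm", "kwargs": {"deltas": [[[0,0,0.0015,0,0.5],[0,0,0.003,0,0.5],[0,0,0.003,0,0.5]]]}}

```text
clock: 24.4
position: [0.4775, -0.0549, 0.0076]
ee_rot: [-0.0, 1.0, 0.0, 0.0]
contact_force: [-0.6, 0.1, -0.5]
width: 0.0421
gripper_force: 63.3
```

```bash
python3 tri.py
```

```text
24.4 [ 0.4775 -0.0549  0.0076] yaw_y -89.99 F [-0.6  0.1 -0.5] w 0.0421 g 63.3 q [-0.26  0.36  2.    0.    0.79  1.31]
scene [((np.float64(293.05), np.float64(259.19)), 21)]
top [((np.float64(345.75), np.float64(178.75)), 20)]
cap [ 0.5839 -0.0508  0.0359] err to pin [-0.0007 -0.0003] z over seat 0.0005 [-0.05  0.   -0.05 -0.02]
```

Emit:
{"fn": "move_arm", "kwargs": {"deltas": [[[0,0,0.0015,0,0.5],[0,0,0.003,0,0.5],[0,0,0.003,0,0.5]]]}}

```text
clock: 24.8
position: [0.4776, -0.055, 0.0075]
ee_rot: [0.0, 1.0, 0.0, 0.0]
contact_force: [-5.6, 1.7, 20.4]
width: 0.0425
gripper_force: 65.6
```

```bash
python3 tri.py
```

```text
24.8 [ 0.4776 -0.055   0.0075] yaw_y -89.98 F [-5.6  1.7 20.4] w 0.0425 g 65.6 q [-0.26  0.36  2.   -0.    0.78  1.31]
scene [((np.float64(293.05), np.float64(259.19)), 21)]
top [((np.float64(345.55), np.float64(178.85)), 20)]
cap [ 0.5835 -0.0504  0.0349] err to pin [-0.0011  0.0001] z over seat -0.0005 [ 0.02 -0.    0.02  0.01]
```

Emit:
{"fn": "move_arm", "kwargs": {"deltas": [[[0,0,-0.0028,0,0.5],[0,0,-0.0028,0,0],[0,0,-0.0028,0,-0.15],[0,0,-0.0028,0,-0.3],[0,0,-0.0028,0,-0.3],[0,0,-0.02,0,-0.3],[0,0,-0.05,0,-0.3],[0.03,0,-0.065,0,0.3],[0.06,0,-0.065,0,1],[0.06,0,-0.065,0,1],[0.06,0,-0.065,0,1],[0.06,0,-0.065,0,1]]], "squeeze": 40}}

```text
clock: 26.1
position: [0.524, -0.0547, 0.0566]
ee_rot: [-0.0, 1.0, 0.0, -0.001]
contact_force: [0.1, -0.2, -0.0]
width: 0.0
gripper_force: 0.0
```

Run:
```python
from h import *
import cv2
show();s,p,a=st()
for n in("scene","top"): cv2.imwrite(f"pics/rel_{n}.png",cv2.cvtColor(manip.get_image(n),cv2.COLOR_RGB2BGR))
from cap import blob
o=[]
for n in("scene","top"):
    im=cv2.cvtColor(cv2.imread(f"pics/rel_{n}.png"),cv2.COLOR_BGR2RGB);b=blob(im,proj(n,[.584,-.0505,.036]),7);print(n,b);o.append(b)
im=cv2.imread("pics/rel_scene.png");h=cv2.cvtColor(im,cv2.COLOR_BGR2HSV).astype(int)[225:272,262:312]
b=(h[...,0]<14)&(h[...,1]>110)&(h[...,2]<160)&(h[...,2]>88)
print("\n".join("".join("#" if c else "k" if v<50 else "." for c,v in zip(r,vv)) for r,vv in zip(b,h[...,2])))
q=[.5846,-.0505,0]
print([np.round(proj("scene",place(q,c,.022))[0]-[262,225],1).tolist() for c in([.03,.022,.014],[.03,-.022,.014],[-.11,-.022,.014],[-.11,.022,.014])])
```

```text
26.1 [ 0.524  -0.0547  0.0566] yaw_y -90.0 F [ 0.1 -0.2 -0. ] w 0.0 g 0.0 q [-0.24  0.35  1.84 -0.    0.95  1.33]
scene [((np.float64(293.05), np.float64(259.19)), 21)]
top []
.........kkkkkkkkkkkkkkkkkkkkkkk...k..............
.........kkkkkkkkkkkkkkkkkkkk..kkkk...............
.........kkkkkkkkkkkkkkkkkkk....kk................
.........kkkkkkkkkkkkkkkkkkk....kk................
.........kkkkkkkkkkkkkkkkkkk....k.................
.........kkkkkkkkkkkkkkkkkkk...k..................
.........kkkkkkkkkkkkkkkkkkkkkk...................
.........kkkkkkkkkkkkkkkkkkkkk....................
..........kkkkkkkkkkkkkkkkkkk.....................
...........kkk..kkkkkkkkkkk.......................
.#.........kk....kkkkkkkkk...#....................
#...........k.....kkkkkkkk..###...................
.....kkkkkkkkk...kkkkk..k..####...................
........kkkkkkkkkkkkk.........##..................
............kkkk..kk.......##.##..................
................##.kk.....###..##.................
..............#####.k....####..##.................
..............#####......#####..##................
......
[... 828 characters left out ...]
......####.......#####..##......
.........................###.......#####...#......
.........................###.......######..#......
..........................####....########..#.....
..........................################..##....
...........................##############....##...
............................###########......##...
............................##########.....#..##..
.............................#######.....####..#..
.............................######....####....#..
..............................###....####.........
....................................####..........
..................................####............
[[41.0, 38.8], [29.2, 44.4], [11.7, 11.7], [23.1, 6.6]]
```

Emit:
{"fn": "move_arm", "kwargs": {"deltas": [[[0,0,0.012,0,1],[0,0,0.022,0,1],[0,0,0.028,0,1],[0,0,0.031,0,1],[0,0,0.031,0,1]]]}}

```text
clock: 26.7
position: [0.5251, -0.0549, 0.0318]
ee_rot: [-0.0, 1.0, 0.0, -0.001]
contact_force: [-0.5, -0.4, 0.2]
width: -0.0
gripper_force: 0.0
```

Emit:
{"fn": "move_arm", "kwargs": {"deltas": [[[0,0,0.002,0,1],[0,0,0.003,0,1],[0,0,0.003,0,1]]]}}

```text
clock: 27.0
position: [0.5256, -0.055, 0.0301]
ee_rot: [-0.0, 1.0, 0.0, 0.0]
contact_force: [0.2, 0.2, -0.1]
width: 0.0
gripper_force: 0.0
```

Emit:
{"fn": "move_arm", "kwargs": {"deltas": [[[0,0,0.0015,0,1],[0,0,0.003,0,1],[0,0,0.003,0,1]]]}}

```text
clock: 27.3
position: [0.5254, -0.0549, 0.0275]
ee_rot: [-0.0, 1.0, 0.0, -0.0]
contact_force: [0.7, -0.6, 0.5]
width: -0.0002
gripper_force: 0.0
```

Emit:
{"fn": "move_arm", "kwargs": {"deltas": [[[0,0,0.001,0,1],[0,0,0.002,0,1],[0,0,0.002,0,1]]]}}

```text
clock: 27.6
position: [0.5254, -0.0549, 0.0259]
ee_rot: [-0.0, 1.0, 0.0, -0.0]
contact_force: [-0.4, 0.3, -0.6]
width: -0.0002
gripper_force: 0.0
```

Emit:
{"fn": "move_arm", "kwargs": {"deltas": [[[0,0,0.001,0,1],[0,0,0.0015,0,1],[0,0,0.0015,0,1]]]}}

```text
clock: 27.9
position: [0.5255, -0.055, 0.0248]
ee_rot: [-0.0, 1.0, 0.0, -0.0]
contact_force: [0.6, 0.6, 0.0]
width: 0.0002
gripper_force: 0.0
```

Emit:
{"fn": "move_arm", "kwargs": {"deltas": [[[0,0,0.001,0,1],[0,0,0.0015,0,1],[0,0,0.0015,0,1]]]}}

```text
clock: 28.2
position: [0.5255, -0.055, 0.0236]
ee_rot: [-0.0, 1.0, 0.0, -0.0]
contact_force: [0.1, -0.8, -0.4]
width: 0.0
gripper_force: 0.0
```

Emit:
{"fn": "move_arm", "kwargs": {"deltas": [[[0,0,0.001,0,1],[0,0,0.0012,0,1],[0,0,0.0012,0,1]]]}}

```text
clock: 28.5
position: [0.5255, -0.055, 0.0226]
ee_rot: [-0.0, 1.0, 0.0, -0.0]
contact_force: [-0.3, 0.0, -0.6]
width: 0.0002
gripper_force: 0.0
```

Run:
```python
from h import *
import cv2
show()
im=cv2.cvtColor(manip.get_image("scene"),cv2.COLOR_RGB2BGR);cv2.imwrite("pics/press.png",im);h=cv2.cvtColor(im,cv2.COLOR_BGR2HSV).astype(int)[225:262,262:305]
b=(h[...,0]<14)&(h[...,1]>110)&(h[...,2]<160)&(h[...,2]>88)
print("\n".join("".join("#" if c else "k" if v<50 else "." for c,v in zip(r,vv)) for r,vv in zip(b,h[...,2])))
```

```text
28.5 [ 0.5255 -0.055   0.0226] yaw_y -90.0 F [-0.3  0.  -0.6] w 0.0002 g 0.0 q [-0.24  0.39  1.88  0.    0.87  1.33]
..........k...............k..kk............
..........k............k....kkkk...........
..........k................kkkkkk..........
..........kkk.............kkkkkkk..kk......
..........kkkk..........kkkkkkkkk...kk.....
..........kkkkkkkkkkkkkkkkkkkkkk....k......
..........kkkkkkkkkkkkkkkkkkkkkkk..k.......
.......##.kkkkkkkkkkkkkkkkkkk...kkk........
.....##..kkkkkkkkkkkkkkkkkkkk....kk........
...###....kkkkkkkkkkkkkkkkkk.....k.........
###........kkkkkkkkkkkkkkkkk....k..........
#.........kkkkkkkkkkkkkkkkkkk..k...........
..........kkkkkkkkkkkkkkkkkkkkk............
..........kkkkkkkkkkkkkkkkkkkk.............
...........kkkkkkkkkkkkkkkk....#...........
............kk....kkkkkkkkk....##..........
............kk....kkkkkkkk..##.##..........
......kkk.kkkk....kkkkk....###..##.........
........kkkkkkkkkkkkkk.....####.###........
............kkkkk.kkk......####..##........
.................#..k.....######..##.......
.................##.......######..##.......
.................###......#######..#.......
..................####..#########..##......
..................####################.....
...................################..##....
...................################..##....
....................#################.##...
.....................################.##...
.....................################..#...
......................################.###.
......................#########.######..##.
.......................######.....#####..##
.......................#####.......####..##
........................####.......#####..#
.........................###.......#####...
.........................###.......######..
```

Emit:
{"fn": "move_arm", "kwargs": {"deltas": [[[0,0,0.001,0,1],[0,0,0.0018,0,1],[0,0,0.0018,0,1]]]}}

```text
clock: 28.85
position: [0.5257, -0.055, 0.0219]
ee_rot: [0.0, 1.0, 0.0, 0.0]
contact_force: [-0.8, 0.1, 4.4]
width: 0.0001
gripper_force: 2.4
```

Emit:
{"fn": "move_arm", "kwargs": {"deltas": [[[0,0,0.001,0,1],[0,0,0.0015,0,1],[0,0,0.0015,0,1]]]}}

```text
clock: 29.15
position: [0.5257, -0.055, 0.0218]
ee_rot: [0.0, 1.0, 0.0, 0.0]
contact_force: [-3.4, 1.0, 13.4]
width: -0.0002
gripper_force: 6.6
```

Emit:
{"fn": "move_arm", "kwargs": {"deltas": [[[0,0,0.001,0,1],[0,0,0.0013,0,1],[0,0,0.0013,0,1]]]}}

```text
clock: 29.45
position: [0.5257, -0.055, 0.0218]
ee_rot: [0.0, 1.0, 0.0, 0.001]
contact_force: [-5.5, 2.1, 20.9]
width: 0.0002
gripper_force: 10.3
```

Emit:
{"fn": "move_arm", "kwargs": {"deltas": [[[0,0,-0.001,0,1],[0,0,-0.0019,0,1],[0,0,-0.0019,0,1],[0,0,-0.0019,0,1]]]}}

```text
clock: 29.85
position: [0.5257, -0.055, 0.0218]
ee_rot: [0.0, 1.0, 0.0, 0.0]
contact_force: [-2.2, 0.3, 10.3]
width: -0.0002
gripper_force: 4.9
```

Run:
```python
from cap import *
show()
im=manip.get_image("scene");print(blob(im,(293,259.2),7))
im0=cv2.cvtColor(cv2.imread('pics/scene0.png'),cv2.COLOR_BGR2RGB)
print("ball",im[186:195,361:371].mean(),im0[186:195,361:371].mean())
show()
```

```text
29.85 [ 0.5257 -0.055   0.0218] yaw_y -89.99 F [-2.2  0.3 10.3] w -0.0002 g 4.9 q [-0.24  0.39  1.88  0.    0.87  1.33]
[((np.float64(293.05), np.float64(259.19)), 21)]
ball 42.074074074074076 40.72592592592593
29.9 [ 0.5257 -0.055   0.0218] yaw_y -89.99 F [-1.6  0.7  9.9] w 0.0 g 4.9 q [-0.24  0.39  1.88  0.    0.87  1.33]
```

The batten is seated, the lever is at rest, and the push reads a steady 10 N. Handing in.

```bash
python3 -c "
from rig import manip
print(manip.sign_off())"
```

```text
the job is handed in; nothing more can be done
None
```

I handed the job in with the lever eased back to rest, the batten seated on the pin with its long end matching the fitted one, and a steady 10 N push on it; that the cap is fully home I judged from the lever reaching its stop, not from a direct measurement, and no verdict came back.

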